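Knock the shaker's transport lock home with the mallet

ROBOT

A 7-joint arm with a two-finger parallel gripper is mounted at the origin on the work surface. World frame = base frame: x ahead of the robot, y to its left, z up, the work surface at z = 0. Lengths are in m, angles in rad, forces in N, time in s.
With the tool pointing down it reaches from about 0.4 to 0.85 m from the base axis. Payload 4.5 kg.
Tool frame: the origin (TCP) lies on the centre line of the jaws, within the pads' length; the fingertips stand 17 mm ahead of it and the grasp point (between the pads) lies 2 mm behind it; z points along the fingers, y is the line along which they close (so a half turn about z gives the same grasp; the last joint's range is limited). The gripper opens to 88 mm and grips with 3 to 60 N. Pads are 18 mm wide; open, the fingers measure 123 mm over their backs; the gripper's body (75 mm by 187 mm) begins 45 mm behind the grasp point.
Start: joints at [-1.091, 0.689, -0.195, 1.565, 0.157, 0.902, -0.215], TCP at [0.269, 0.564, 0.256] pointing down, gripper open.
Joint ranges: [-3.01, 3.01], [-0.46, 2.08], [-1.47, 1.51], [0.13, 2.56], [-1, 4.14], [0.04, 2.09], [-2.66, 2.66]. Speed limits (rad/s): [2.57, 2.57, 3.14, 3.14, 3.14, 3.14, 3.14].

INTERFACE

Orientations are given as a rotation vector (axis times angle).
In Python, from plant import arm gives the robot as it stands.
- The arm moves only by the tool jog_arm, never from a script. Its argument "increments" is a list that holds one entry, the list of rows, each a list of 4 numbers: the shift along the world's x, y, z normalised to -1 to 1, where 1 is 60 mm, then the turn about the world's z normalised to -1 to 1, where 1 is 30 degrees. A call has exactly 10 rows; each row shifts and turns the commanded pose from where the row before left it; what a row does not reach is not made up. A row lasts 1/8 s, in which the tool goes at most 62.5 mm and 10.7 degrees, less where a joint would pass 70% of its speed; a pose out of reach is approached as far as the arm can. A call with a number of a shift or a turn outside -1 to 1 is refused whole. A call with a gripper value outside its range is refused whole. "fingers" is the closure, from 0 (fully open) to 1 (shut), set as the call begins (left out, the last holds). The fingers move at their own pace and stop on an object; "grip_force" is the grip in N (left out, the last holds). Time passes only in rows, so rows that do not move let the fingers close, or fill a call up. It gives the time, the measured TCP pose, the force, the opening and the grip force at its end, in the units of the state.
- arm.state(): the state, without advancing time (a new reading comes with each control period).
- arm.get_image(name): name is "side" or "top" or "wrist"; returns (picture, depth): 400x640x3 uint8, blue, green, red; 400x640 float32, m along the optical axis (not along the pixel's ray), 0 where there is no reading.
- arm.calibration(name): a dict with "fx", "fy", "cx", "cy" (pixels), "position" and "attitude" of the camera in the world. Camera axes: x right, y up, looking along -z (the intrinsics and any distortion apply to the point x, -y, -z); pixel columns grow to the right and rows downward; lengths in m; the calibration is good to about 2 mm. A picture is of the moment at which its call begins: read the wrist's pose just before it. calibration takes no time and is no camera call; for the wrist camera it gives the pose at the moment of the call.
- arm.finish_job(): hands the job in; it is judged then, once.
Trained networks look in the newest picture that a camera, given by its name, has taken for a name from the list of things; names that differ only in an ending like _2 or _b are one class to them, and where a whole thing is asked for, a point or a joint stands for the part that bears it (a point fixed in the world has none). Each returns a list of dicts, best first, with "confidence" (0 to 1); they miss things now and then, are a little off and sometimes report something else, mostly with a low value. They report only what shows in the picture. A call takes as long as a camera call. They do not tell look-alikes from the thing itself.
- arm.boxes_of(camera, label): "centre" ([row, column] in pixels, amid what is visible of it).
The state is a dict: "time": time; "joint_pos": joint angles; "joint_velocities": joint speeds; "joint_torque": joint torques, N m; "eef_pos": TCP position; "ee_rot": TCP orientation; "ft_force": force on the tool from outside, world axes, zero at the start; "ft_torque": the same for the moment, N m; "grip_width": finger opening in m; "gripper_force": force on a finger pad.
Only numpy, scipy, OpenCV 4.12 (cv2) and the standard library are available. Lean on these libraries where they do the work, as an engineer would, in place of code of your own. Each camera call takes 0.05 s, during which the arm holds its last target. There are 200 camera calls.

TASK

Lock the orbital shaker for carrying by striking its sprung lock pin fully home with the head of the mallet, in a brisk blow and not a slow push. The mallet's handle is buried in its rack, so first lift it out by the head, stand it on its face on the open bench and let go, then take it by the handle to reach into the shaker's bay. Afterwards stand the mallet on its face on the open bench again, away from the rack, and leave the other things on the bench undisturbed.

Things in the scene. Friction and masses are not known exactly. Their poses are not given: they have to be found in the camera images.
- mallet: Loose soft-faced mallet, about 0.4 kg: upright cylindrical steel head 70 mm tall, 44 mm across its grey end faces, and a level pale wooden handle. Origin at the centre of the lower face, z up along the head, handle along -x to 151 mm from the head's axis. Centre of mass about 12 mm from that axis towards the handle: it stands by itself on its lower face, the handle sticking out level.
- mallet_head (a point): Centre of the mallet's head, 35 mm above its lower face; the head is 41 mm across here (44 mm at the faces). Axes as the mallet's.
- mallet_grip (a point): Point on the centre line of the mallet's handle, 85 mm from the head's axis, 35 mm above the lower face: a good place to hold it for the blow. The handle is 20 mm wide (y) and 26 mm tall (z). Axes as the mallet's.
- rack: Fixed grey mallet rack; origin on the bench under the stowed head, z up. The head stands on a 6 mm plate, its sides free; a lip 20 mm high is 29 mm ahead (+x). The handle lies in a 28 mm wide groove, closed at the end, between blocks 62 mm high (88 mm wide overall, x from -35 to -178 mm), so fingers cannot get round it. Lifting the mallet 60 mm clears the rack.
- shaker: Fixed white orbital shaker, 240 mm wide, 3 flasks to 201 mm high. Origin on the bench under the lock pin; x points into the machine. The pin stands in a bay open above and in front (-x): floor 30 mm high, two cheeks 120 mm high and 30 mm thick, 64 mm apart, from x = -36 mm to the rear wall at +40 mm. The mallet's head fits in upright, handle out in front (-x); a gripper holding the head does not.
- pin (a joint): Lock pin travel, m: 0 up, 0.020 fully home (solid stop), positive down. A spring pushes it up, but its sleeve grips harder, so it stays where it is driven; driving it takes 5 to 7 N. A blow counts when the pin moves at over 0.04 m/s with the mallet's head on it (move the head down at 0.15 m/s or more, on through the travel); a slow push does not. Further blows may follow if it is not home.
- pin_top (a point): Centre of the lock pin's flat round top, 30 mm across; 60 mm above the bench when up, 40 mm when home.
- reagent: Amber glass reagent bottle, 76 mm across, 150 mm tall; a bystander to leave alone. Origin at its underside.
- beaker: Glass beaker, 70 mm across, 90 mm tall; a bystander to leave alone. Origin at its underside.
- jar: White jar, 60 mm across, 80 mm tall; a bystander to leave alone. Origin at its underside.
- wash: White bottle with blue cap, 64 mm across, 160 mm tall; a bystander to leave alone. Origin at its underside.
- stock: Clear bottle with black cap, 60 mm across, 110 mm tall, just beyond the rack; a bystander to leave alone. Origin at its underside.
- dish: Flat pale plastic dish with lid, 80 mm across, 15 mm tall; a bystander to leave alone. Origin at its underside.
- vialbox: White block of glass vials, 100 by 160 mm, 80 mm tall; a bystander to leave alone. Origin at its underside.
Things that resemble listed ones, but are neither listed nor needed, are in the scene too. Leave any orange look-alike of the mallet alone.

How it is judged:
On the way, in this order (a step that is already met when the one before it is completed fails the run):
1. the mallet stands on its face on the open bench, out of the rack and let go (height (world z) of mallet between -0.004 and 0.008 m and angle between mallet's own z axis and vertical below 0.1 rad and linear speed of mallet below 0.03 m/s and contact force between the fingers and mallet below 0.2 N and horizontal distance between mallet_head and rack above 0.1 m), for 0.2 s.
2. the mallet's head strikes the pin down in a brisk blow (velocity of joint pin above 0.04 m/s and contact force between mallet and pin above 0.5 N and horizontal distance between mallet_head and pin_top below 0.022 m).
At the end, for the whole second after the job is handed in: The lock pin is down by more than 17 of its 20 mm, and the mallet stands at rest on its lower face on the bench (within 8 mm of it, upright within 0.1 rad), let go, its head at least 100 mm from the rack's origin and from the pin (all of step 1 and value of joint pin above 0.017 m and horizontal distance between mallet_head and pin_top above 0.1 m); the robot touches nothing.
It fails at once if the gripper or arm pushes the pin instead of the mallet (contact force between any of the fingers, the arm and pin above 0.5 N).
It fails at once if a bystander is shoved more than 40 mm or knocked over (distance of any of reagent, beaker, jar, wash, stock, dish, vialbox from where it was at the start of the episode above 0.04 m or angle between any of reagent, beaker, jar, wash, stock, dish, vialbox's own z axis and vertical above 0.5 rad).
It also fails if it takes over 61 s, if anything falls off the work surface, if the arm or the gripper's body presses on something with over 40 N, if the wrist force passes 120 N, or if a joint passes its speed limit or range.

## Working session

There is one attempt and no reset: what is moved stays moved. The work goes in short steps, Python scripts to look and compute and a tool call to move; the robot and the scene stay as the last step left them, time stands still between calls to the robot, and variables do not carry over. Pictures are saved under pics/ and viewed, at most 10 in all, crops included, and the job is handed in when it is done.

Besides the shell and the picture viewer there is one more tool, called after "Emit:" in YAML: its name, and indented under it one key for each argument. jog_arm: Moves the arm, as the interface text tells. Scaled input: -1 to 1 covers 60 mm each way for a shift and 30 degrees each way for a turn. Its arguments: {"type":"object","properties":{"increments":{"type":"array","items":{"type":"array","items":{"type":"array","items":{"type":"number"}}}},"fingers":{"type":"number"},"grip_force":{"type":"number"}},"required":["increments"]}

```bash
mkdir -p pics; cat > h.py <<'E'
from plant import arm
import numpy as np, cv2
from scipy.spatial.transform import Rotation as R
def cal(n):
    c=arm.calibration(n); a=np.array(c["attitude"],float)
    M=a if a.shape==(3,3) else (R.from_rotvec(a).as_matrix() if a.size==3 else R.from_quat(a).as_matrix())
    return c,M
def cloud(n,d):
    c,M=cal(n); v,u=np.mgrid[:400,:640]
    P=np.stack([(u-c["cx"])/c["fx"]*d,-(v-c["cy"])/c["fy"]*d,-d],-1)
    return P@M.T+np.array(c["position"])
E
python3 - <<'E'
from h import *
for n in("top","side"):
    im,d=arm.get_image(n); cv2.imwrite(f"pics/{n}0.png",im); np.save(n+"0.npy",d); P=cloud(n,d); print(n,arm.calibration(n))
    for l in["mallet","mallet_grip","rack","shaker","pin","reagent","beaker","jar","wash","stock","dish","vialbox"]:
        for b in arm.boxes_of(n,l)[:3]:
            r,c=map(int,b["centre"]); print(l,r,c,round(b["confidence"],2),P[r,c].round(3))
print(arm.state())
E
```

```text
top {'fx': 504.89101876517987, 'fy': 504.89101876517987, 'cx': 320.5075019052798, 'cy': 200.36464093856372, 'position': array([ 0.32903178, -0.04590632,  1.63252127]), 'attitude': array([ 0.09507731, -0.08848843, -1.54366558])}
mallet 281 242 0.93 [0.257 0.201 0.043]
mallet 191 225 0.86 [0.538 0.266 0.05 ]
mallet 235 137 0.65 [0.392 0.538 0.043]
mallet_grip 187 223 0.9 [0.549 0.271 0.061]
mallet_grip 233 132 0.79 [0.398 0.551 0.05 ]
mallet_grip 277 238 0.79 [0.269 0.214 0.043]
rack 202 230 0.9 [0.502 0.247 0.058]
shaker 148 406 0.98 [ 0.674 -0.294  0.123]
shaker 136 221 0.42 [0.708 0.281 0.081]
pin 190 404 0.53 [ 0.554 -0.299  0.057]
reagent 115 307 0.88 [0.772 0.011 0.114]
beaker 139 321 0.93 [ 0.725 -0.033  0.002]
beaker 248 179 0.44 [0.354 0.393 0.081]
jar 247 179 0.64 [0.357 0.393 0.08 ]
wash 257 430 0.88 [ 0.346 -0.368  0.116]
stock 135 217 0.77 [0.706 0.29  0.099]
stock 191 225 0.69 [0.538 0.266 0.05 ]
dish 235 293 0.74 [0.406 0.048 0.016]
dish 186 404 0.7 [ 0.567 -0.299  0.056]
vialbox 210 488 0.91 [ 0.497 -0.562  0.056]
side {'fx': 371.5553857642737, 'fy': 371.5553857642737, 
[... 891 characters left out ...]
, 'joint_pos': array([-1.09118536,  0.68911266, -0.1946015 ,  1.56532254,  0.15731843,
        0.90251395, -0.2150722 ]), 'joint_velocities': array([ 0.00019826,  0.0003825 , -0.0003654 ,  0.00086914, -0.000136  ,
       -0.00118293,  0.00064562]), 'joint_torque': array([-7.83294036e-04, -5.27490199e+01, -1.26772117e+00, -1.53741449e+01,
       -5.20337722e-02, -6.59310354e-04,  3.87527382e-05]), 'eef_pos': array([0.26947758, 0.56392683, 0.25572882]), 'ee_rot': array([6.94390235e-01, 3.06387715e+00, 4.40206969e-05]), 'ft_force': array([ 0.21751218, -0.17090474, -0.16107906]), 'ft_torque': array([-0.05792086, -0.00585814,  0.03166423]), 'gripper_force': 0.0, 'grip_width': 0.08819166080068236}
```

View top.

View pics/top0.png

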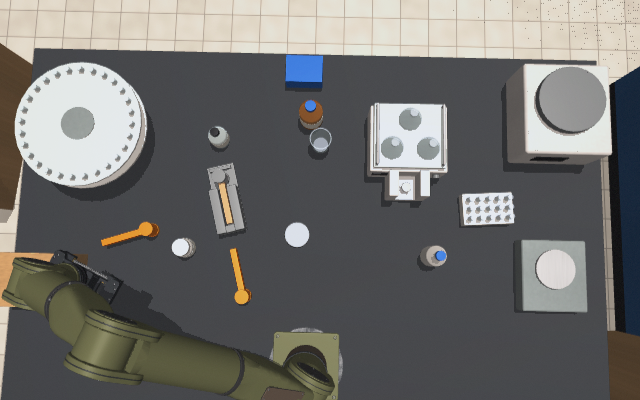

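```bash
python3 - <<'E'
import cv2
im=cv2.imread("pics/top0.png"); cv2.imwrite("pics/c1.png",cv2.resize(im[120:310,90:280],None,fx=3,fy=3,interpolation=2))
cv2.imwrite("pics/c2.png",cv2.resize(im[110:230,330:480],None,fx=4,fy=4,interpolation=2))
E
```

```text
(no output)
```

View pics/c1.png

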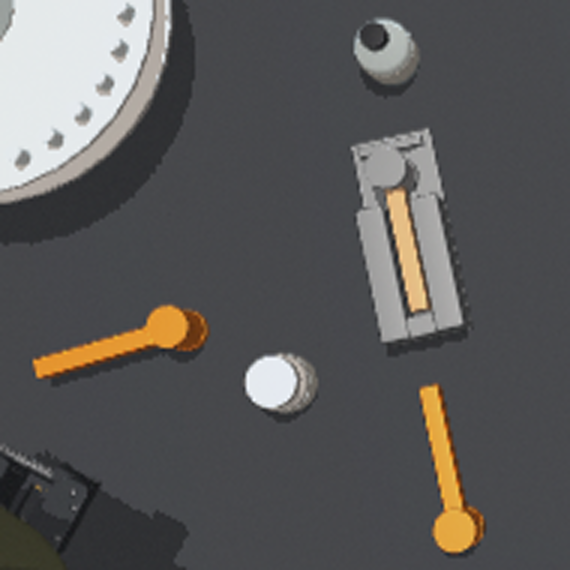

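View pics/c2.png

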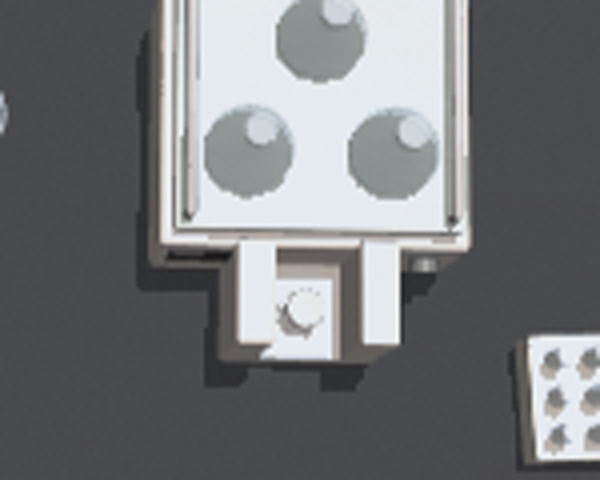

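The candidates are grey-headed and pale-handled in the rack (row 176–195, col 218–228), and orange at (281,242) and (235,137). The enlarged crop confirms that the one in the rack is the mallet and that the orange ones are look-alikes. The stock bottle is at (135,217) beyond the rack lip. The pin is at (187,406), in the bay between the cheeks.

```bash
python3 - <<'E'
from h import *
d=np.load("top0.npy"); P=cloud("top",d); im=cv2.imread("pics/top0.png").astype(int)
def sel(r0,r1,c0,c1,z0,z1,m=None):
    p=P[r0:r1,c0:c1]; k=(p[...,2]>z0)&(p[...,2]<z1)
    if m is not None:k&=m[r0:r1,c0:c1]
    return p[k]
def circ(p):
    (x,y),r=cv2.minEnclosingCircle(p[:,:2].astype(np.float32)); return np.round([x,y,r,np.median(p[:,2]),len(p)],4)
print("head",circ(sel(164,186,208,230,.069,.085)))
w=(im[...,2]-im[...,0]>50)
p=sel(175,232,212,240,.03,.08,w); print("handle",p.mean(0),len(p))
l=cv2.fitLine(p[:,:2].astype(np.float32),cv2.DIST_HUBER,0,.01,.01).ravel(); print(l,np.degrees(np.arctan2(l[1],l[0])))
t=(p[:,:2]-l[2:])@l[:2]; print(l[2:]+l[:2]*t.min(),l[2:]+l[:2]*t.max())
b=sel(180,240,205,250,.056,.068,~w); print("blocks",cv2.minAreaRect(b[:,:2].astype(np.float32)))
print("pin",circ(sel(178,197,396,416,.05,.07)))
for a,c in((380,399),(410,435)):
    q=sel(165,205,a,c,.112,.128); print("cheek",cv2.minAreaRect(q[:,:2].astype(np.float32)),len(q))
for n,(r,c) in dict(stock=(135,217),jar=(247,181),reagent=(115,311),beaker=(139,320),dish=(235,297),wash=(257,433),o1=(297,241),o2=(230,147)).items(): print(n,P[r,c].round(3))
E
```

```text
head [5.830e-01 2.854e-01 2.230e-02 7.520e-02 1.500e+02]
handle [0.49978658 0.26300571 0.05294631] 254
[0.96805805 0.25072616 0.4997866  0.2630057 ] 14.520486
[0.43772361 0.24693145] [0.56454341 0.27977766]
blocks ((0.48908162117004395, 0.2605365514755249), (0.16244818270206451, 0.08835141360759735), 14.434954643249512)
pin [ 5.637e-01 -3.052e-01  1.500e-02  5.950e-02  6.800e+01]
cheek ((0.5733201503753662, -0.2441629022359848), (0.09399981796741486, 0.05519591271877289), 2.1441380977630615) 304
cheek ((0.5752598643302917, -0.3434368371963501), (0.09472332894802094, 0.0729374811053276), 1.3243749141693115) 322
stock [0.706 0.29  0.099]
jar [0.357 0.389 0.073]
reagent [ 0.773 -0.001  0.113]
beaker [ 0.725 -0.03   0.001]
dish [0.406 0.036 0.012]
wash [ 0.346 -0.374  0.129]
o1 [0.21  0.198 0.069]
o2 [0.407 0.5   0.065]
```

Emit:
jog_arm:
  increments:
    - [[0.523,-0.465,-0.09,0.134],[0.523,-0.465,-0.09,0.134],[0.523,-0.465,-0.09,0.134],[0.523,-0.465,-0.09,0.134],[0.523,-0.465,-0.09,0.134],[0.523,-0.465,-0.09,0.134],[0.523,-0.465,-0.09,0.134],[0.523,-0.465,-0.09,0.134],[0.523,-0.465,-0.09,0.134],[0.523,-0.465,-0.09,0.134]]
  fingers: 0

```text
time: 2.55
eef_pos: [0.5844, 0.2839, 0.2016]
ee_rot: [-0.404, 3.115, 0.0]
ft_force: [0.1, -0.3, 0.1]
grip_width: 0.0882
gripper_force: 0.0
```

```bash
cat >> h.py <<'E'
def st():
    s=arm.state(); y=R.from_rotvec(s["ee_rot"]).as_matrix()[:,1]
    print(round(s["time"],2),s["eef_pos"].round(4),"yaw_y",round(np.degrees(np.arctan2(y[1],y[0])),2),"w",round(s["grip_width"],4),"F",round(float(s["gripper_force"]),1),s["ft_force"].round(1),"q",s["joint_pos"].round(2)); return s
def circ(p):
    (x,y),r=cv2.minEnclosingCircle(p[:,:2].astype(np.float32)); return np.round([x,y,r,np.median(p[:,2]),len(p)],4)
E
python3 - <<'E'
from h import *
st(); im,d=arm.get_image("wrist"); cv2.imwrite("pics/w1.png",im); P=cloud("wrist",d)
c=np.array([.583,.285]); k=(np.hypot(*(P[...,:2]-c).transpose(2,0,1))<.035)&(P[...,2]>.069)&(P[...,2]<.085)&(d>0)
print(circ(P[k]))
w=(im[...,2].astype(int)-im[...,0]>50)&(P[...,2]>.03)&(P[...,2]<.08)&(np.hypot(*(P[...,:2]-[.5,.263]).transpose(2,0,1))<.09)
p=P[w]
if len(p)>50:
    l=cv2.fitLine(p[:,:2].astype(np.float32),cv2.DIST_HUBER,0,.01,.01).ravel(); print(l,np.degrees(np.arctan2(l[1],l[0])),p[:,2].mean())
P=cloud("top",np.load("top0.npy"))
k=(P[...,2]>.115)&(P[...,2]<.124)&(abs(P[...,0]-.565)<.032)
for a,b in((-.275,-.2),(-.4,-.335)):
    q=P[k&(P[...,1]>a)&(P[...,1]<b)]; print(len(q),np.round([q[:,1].min(),q[:,1].max()],4)); l=cv2.minAreaRect(q[:,:2].astype(np.float32)); print(l)
E
```

```text
2.55 [0.5844 0.2839 0.2016] yaw_y 104.78 w 0.0882 F 0.0 [ 0.1 -0.3  0.1] q [-0.3   0.81 -0.43  1.53  0.4   0.89  0.97]
[5.889e-01 2.787e-01 2.210e-02 7.480e-02 2.526e+03]
[0.96857363 0.24872693 0.5095944  0.25765738] 14.402192 0.05279639938133272
173 [-0.2713 -0.2427]
((0.5657169818878174, -0.25699034333229065), (0.062124449759721756, 0.028420785441994667), 0.4131188988685608)
170 [-0.365  -0.3364]
((0.5649654269218445, -0.3506983816623688), (0.028536049649119377, 0.06255514919757843), 89.95323181152344)
```

View pics/w1.png

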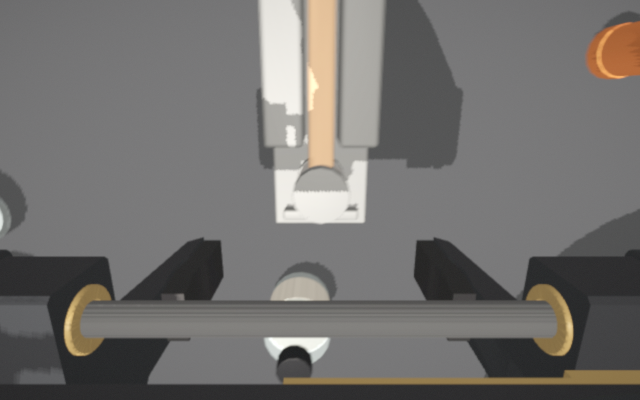

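The wrist view shows the mallet head at (195,320), with the handle up the image and the stock bottle at (345,297). The wrist and top measurements differ by 9 mm, so I'll repeat with the arm settled and check against the side camera.

```bash
python3 - <<'E'
from h import *
s=st(); im,d=arm.get_image("wrist"); P=cloud("wrist",d); print(arm.calibration("wrist"))
c=np.array([.586,.282])
def hd(P,d):
    k=(np.hypot(*(P[...,:2]-c).transpose(2,0,1))<.035)&(P[...,2]>.069)&(P[...,2]<.085)&(d>0); return circ(P[k])
print(hd(P,d)); st()
# stock cap / rack blocks seen in the different cameras
for n in("wrist","top","side"):
    dd=d if n=="wrist" else np.load(n+"0.npy"); Q=cloud(n,dd)
    k=(dd>0)&(np.hypot(*(Q[...,:2]-[.706,.285]).transpose(2,0,1))<.05)&(Q[...,2]>.1)&(Q[...,2]<.12); 
    print(n,"stockcap",circ(Q[k]) if k.sum()>5 else k.sum(), "head",hd(Q,dd))
    b=(dd>0)&(np.hypot(*(Q[...,:2]-[.5,.26]).transpose(2,0,1))<.5)&(abs(Q[...,2])<.006); print("bench z",np.median(Q[b][:,2]))
E
```

```text
2.6 [0.5899 0.2765 0.2004] yaw_y 104.4 w 0.0883 F 0.0 [ 4.2 -3.7  0. ] q [-0.29  0.81 -0.42  1.53  0.4   0.89  0.97]
{'fx': 348.96733715771484, 'fy': 348.96733715771484, 'cx': 318.15965644475364, 'cy': 197.89330173885006, 'position': array([0.51959307, 0.26154231, 0.32973514]), 'attitude': array([-0.19938001, -0.24686752,  1.80673504])}
[5.807e-01 2.889e-01 2.210e-02 7.630e-02 2.594e+03]
2.65 [0.5878 0.2783 0.2005] yaw_y 104.18 w 0.0878 F 0.0 [ 0.3 -1.  -0.3] q [-0.29  0.81 -0.42  1.53  0.4   0.89  0.96]
wrist stockcap [7.120e-01 3.011e-01 1.420e-02 1.096e-01 1.012e+03] head [5.807e-01 2.889e-01 2.210e-02 7.630e-02 2.594e+03]
bench z 0.0002652319753222443
top stockcap [7.153e-01 2.960e-01 1.470e-02 1.090e-01 6.400e+01] head [5.830e-01 2.854e-01 2.230e-02 7.520e-02 1.500e+02]
bench z -0.0005955360616363148
side stockcap [7.111e-01 2.998e-01 1.540e-02 1.084e-01 3.000e+01] head [5.766e-01 2.866e-01 2.480e-02 7.720e-02 5.700e+01]
bench z 0.0011559180106722744
```

Emit:
jog_arm:
  increments:
    - [[0,0,-0.33,0],[0,0,-0.33,0],[0,0,-0.33,0],[0,0,0,0],[0,0,0,0],[0,0,0,0],[0,0,0,0],[0,0,0,0],[0,0,0,0],[0,0,0,0]]

```text
time: 3.9
eef_pos: [0.5833, 0.2849, 0.1424]
ee_rot: [-0.401, 3.116, 0.0]
ft_force: [0.1, 0.6, 0.8]
grip_width: 0.0885
gripper_force: 0.0
```

```bash
python3 - <<'E'
from h import *
s=st(); 
c0=cal("wrist"); im,d=arm.get_image("wrist"); P=cloud("wrist",d); st()
c=np.array([.584,.286])
k=(np.hypot(*(P[...,:2]-c).transpose(2,0,1))<.035)&(P[...,2]>.069)&(P[...,2]<.085)&(d>0); print(circ(P[k]))
w=(im[...,2].astype(int)-im[...,0]>50)&(P[...,2]>.03)&(P[...,2]<.08)&(np.hypot(*(P[...,:2]-[.5,.263]).transpose(2,0,1))<.09)
p=P[w]; l=cv2.fitLine(p[:,:2].astype(np.float32),cv2.DIST_HUBER,0,.01,.01).ravel(); print(l,np.degrees(np.arctan2(l[1],l[0])))
E
```

```text
3.9 [0.5833 0.2849 0.1424] yaw_y 104.66 w 0.0885 F 0.0 [0.1 0.6 0.8] q [-0.32  0.88 -0.4   1.57  0.44  0.78  0.93]
3.95 [0.5833 0.2849 0.1423] yaw_y 104.66 w 0.0883 F 0.0 [0.4 0.3 0.1] q [-0.32  0.88 -0.4   1.57  0.44  0.78  0.93]
[5.830e-01 2.869e-01 2.210e-02 7.610e-02 4.070e+03]
[0.9681207  0.25048417 0.5102678  0.26784205] 14.506164
```

Settled, the head is at (0.583, 0.287) with a yaw of 14.5°, which agrees with the top camera. I'll descend and grip.

Emit:
jog_arm:
  increments:
    - [[0,0.033,-0.33,0],[0,0,-0.33,0],[0,0,-0.33,0],[0,0,-0.33,0],[0,0,-0.33,0],[0,0,0,0],[0,0,0,0],[0,0,0,0],[0,0,0,0],[0,0,0,0]]

```text
time: 5.2
eef_pos: [0.5835, 0.287, 0.0438]
ee_rot: [-0.401, 3.115, 0.0]
ft_force: [-1.0, -0.3, 0.4]
grip_width: 0.0881
gripper_force: 0.0
```

Emit:
jog_arm:
  increments:
    - [[0,0,0,0],[0,0,0,0],[0,0,0,0],[0,0,0,0],[0,0,0,0],[0,0,0,0],[0,0,0,0],[0,0,0,0],[0,0,0,0],[0,0,0,0]]
  fingers: 1
  grip_force: 50

```text
time: 6.45
eef_pos: [0.5833, 0.2869, 0.0433]
ee_rot: [0.401, -3.116, -0.0]
ft_force: [0.9, 0.1, 0.0]
grip_width: 0.0419
gripper_force: 50.0
```

Emit:
jog_arm:
  increments:
    - [[0,0,0.33,0],[0,0,0.33,0],[0,0,0.33,0],[0,0,0.33,0],[0,0,0.1,0],[0,0,0,0],[0.02,-0.3,0,-0.06],[0.02,-0.5,0,-0.06],[0.02,-0.6,0,-0.06],[0.02,-0.6,0,-0.06]]

```text
time: 7.7
eef_pos: [0.5875, 0.1637, 0.1276]
ee_rot: [0.199, -3.133, 0.003]
ft_force: [-0.6, 0.4, -3.0]
grip_width: 0.042
gripper_force: 50.0
```

Emit:
jog_arm:
  increments:
    - [[0,-0.7,0,-0.06],[0,-0.7,0,-0.06],[0,-0.7,0,-0.06],[0,-0.6,0,-0.067],[0,-0.4,0,0],[0,-0.18,0,0],[0,0,-0.2,0],[0,0,-0.33,0],[0,0,-0.33,0],[0,0,0,0]]

```text
time: 8.95
eef_pos: [0.5865, -0.028, 0.075]
ee_rot: [0.005, -3.137, -0.002]
ft_force: [0.0, -0.9, -2.5]
grip_width: 0.0415
gripper_force: 50.0
```

```bash
python3 - <<'E'
from h import *
st(); im,d=arm.get_image("side"); cv2.imwrite("pics/s1.png",cv2.resize(im[130:290,250:450],None,fx=4,fy=3.75)); st()
E
```

```text
8.95 [ 0.5865 -0.028   0.075 ] yaw_y 90.19 w 0.0415 F 50.0 [ 0.  -0.9 -2.5] q [ 0.15  0.91 -0.31  1.8   0.51  0.51  1.08]
9.0 [ 0.5874 -0.0282  0.076 ] yaw_y 90.16 w 0.0422 F 50.0 [ 0.6  0.5 -3.2] q [ 0.15  0.91 -0.31  1.8   0.51  0.52  1.08]
```

View pics/s1.png

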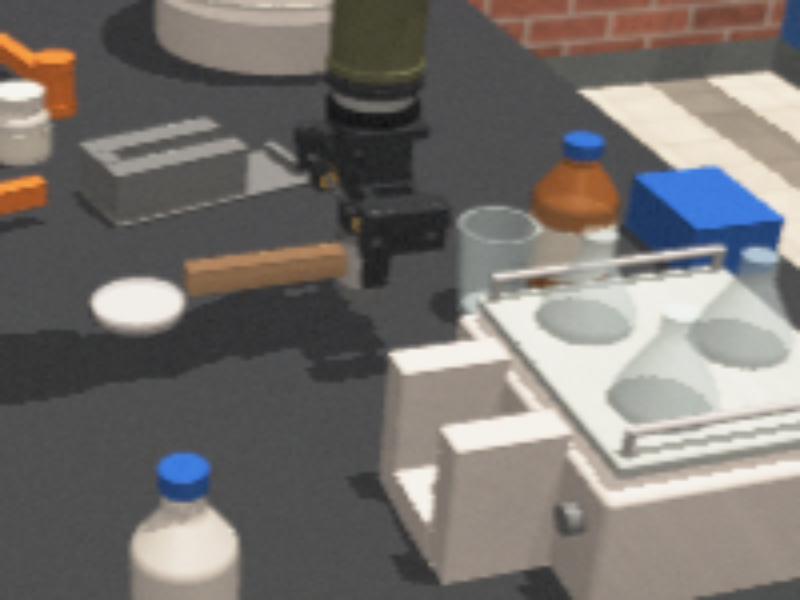

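The mallet hangs level in the gripper in the side view, clear of the rack, dish and beaker. Lowering it to the bench.

Emit:
jog_arm:
  increments:
    - [[0,0,-0.2,0],[0,0,-0.2,0],[0,0,-0.12,0],[0,0,-0.08,0],[0,0,-0.03,0],[0,0,0,0],[0,0,0,0],[0,0,0,0],[0,0,0,0],[0,0,0,0]]

```text
time: 10.25
eef_pos: [0.5881, -0.0299, 0.0392]
ee_rot: [-0.001, 3.142, 0.0]
ft_force: [-1.7, -0.2, -3.7]
grip_width: 0.042
gripper_force: 50.0
```

Emit:
jog_arm:
  increments:
    - [[0,0,0,0],[0,0,0,0],[0,0,0,0],[0,0,0,0],[0,0,0,0],[0,0,0,0],[0,0,0,0],[0,0,0,0],[0,0,0,0],[0,0,0,0]]
  fingers: 0

```text
time: 11.5
eef_pos: [0.5881, -0.0299, 0.0392]
ee_rot: [-0.001, 3.142, 0.0]
ft_force: [-0.3, -0.5, -0.7]
grip_width: 0.0883
gripper_force: 0.0
```

Emit:
jog_arm:
  increments:
    - [[0,0,0.4,0],[0,0,0.6,0],[0,0,0.6,0],[0,0,0.4,0],[0,0,0,0],[-0.2,0,0,0],[-0.4,0,0,0],[-0.4,0,0,0],[0,0,0,0],[0,0,0,0]]

```text
time: 12.75
eef_pos: [0.5285, -0.0298, 0.1586]
ee_rot: [0.001, -3.142, -0.0]
ft_force: [0.2, -0.1, -0.1]
grip_width: 0.0882
gripper_force: 0.0
```

Emit:
jog_arm:
  increments:
    - [[0,0,0,0],[0,0,0,0],[0,0,0,0],[0,0,0,0],[0,0,0,0],[0,0,0,0],[0,0,0,0],[0,0,0,0],[0,0,0,0],[0,0,0,0]]

```text
time: 14.0
eef_pos: [0.5281, -0.0299, 0.1592]
ee_rot: [-0.001, 3.142, 0.0]
ft_force: [0.1, 0.9, -0.3]
grip_width: 0.0883
gripper_force: 0.0
```

```bash
python3 - <<'E'
from h import *
st()
im,d=arm.get_image("wrist"); P=cloud("wrist",d); cv2.imwrite("pics/w2.png",im)
c=np.array([.588,-.03])
k=(np.hypot(*(P[...,:2]-c).transpose(2,0,1))<.045)&(P[...,2]>.062)&(P[...,2]<.085)&(d>0); print("head",circ(P[k]) if k.sum() else 0)
w=(im[...,2].astype(int)-im[...,0]>50)&(P[...,2]>.03)&(P[...,2]<.08)&(np.hypot(*(P[...,:2]-[.5,-.03]).transpose(2,0,1))<.09)
p=P[w]; l=cv2.fitLine(p[:,:2].astype(np.float32),cv2.DIST_HUBER,0,.01,.01).ravel(); print(l,np.degrees(np.arctan2(l[1],l[0])),np.percentile(p[:,2],[5,50,95]),p[:,0].min(),p[:,0].max())
E
```

```text
14.0 [ 0.5281 -0.0299  0.1592] yaw_y 90.05 w 0.0883 F 0.0 [ 0.1  0.9 -0.3] q [ 0.19  0.73 -0.37  1.94  0.47  0.56  1.08]
head [ 5.894e-01 -2.990e-02  2.200e-02  6.990e-02  1.974e+03]
[ 1.0000000e+00 -7.2210796e-06  5.0024825e-01 -2.9852323e-02] -0.00041373738 [0.04689166 0.04809751 0.04923118] 0.43937306667074333 0.5724860132717564
```

View pics/w2.png

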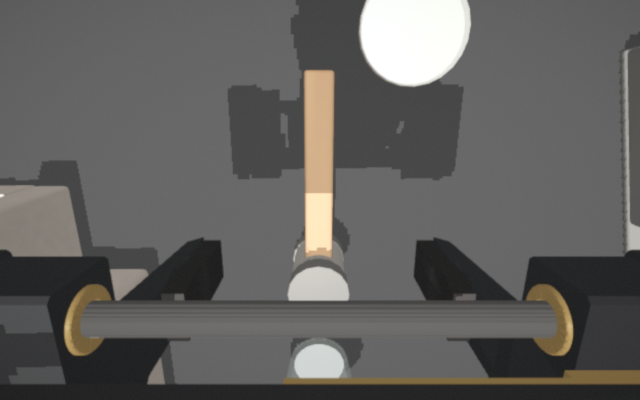

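The wrist view shows the mallet standing level and let go, with its head at (285,318) and its handle straight up to (72,318). It is at (0.589, -0.030) with yaw 0. Taking the handle 85 mm back.

Emit:
jog_arm:
  increments:
    - [[-0.2,0,0,0],[-0.195,0,-0.2,0],[0,0,-0.4,0],[0,0,-0.4,0],[0,0,-0.4,0],[0,0,-0.4,0],[0,0,-0.3,0],[0,0,0,0],[0,0,0,0],[0,0,0,0]]

```text
time: 15.3
eef_pos: [0.5047, -0.0299, 0.034]
ee_rot: [-0.001, 3.14, 0.0]
ft_force: [0.6, -0.1, -0.2]
grip_width: 0.0882
gripper_force: 0.0
```

Emit:
jog_arm:
  increments:
    - [[0,0,0,0],[0,0,0,0],[0,0,0,0],[0,0,0,0],[0,0,0,0],[0,0,0,0],[0,0,0,0],[0,0,0,0],[0,0,0,0],[0,0,0,0]]
  fingers: 1
  grip_force: 60

```text
time: 16.55
eef_pos: [0.5044, -0.0298, 0.0331]
ee_rot: [0.001, -3.142, -0.0]
ft_force: [-0.9, 0.5, -1.0]
grip_width: 0.0189
gripper_force: 60.0
```

Emit:
jog_arm:
  increments:
    - [[0,0,0.3,0],[0,0,0.5,0],[0,0,0.6,0],[0,0,0.6,0],[0,0,0.5,0],[-0.2,-0.3,0.2,0],[-0.223,-0.5,0,0],[0,-0.7,0,0],[0,-0.7,0,0],[0,-0.7,0,0]]

```text
time: 17.8
eef_pos: [0.4777, -0.2052, 0.1945]
ee_rot: [0.001, -3.139, -0.001]
ft_force: [-0.0, 0.3, -3.2]
grip_width: 0.0194
gripper_force: 60.0
```

Emit:
jog_arm:
  increments:
    - [[0,-0.7,0,0],[0,-0.6,0,0],[0,-0.377,0,0],[0,0,0,0],[0,0,0,0],[0,0,0,0],[0,0,0,0],[0,0,0,0],[0,0,0,0],[0,0,0,0]]

```text
time: 19.05
eef_pos: [0.479, -0.3045, 0.1952]
ee_rot: [0.001, -3.142, -0.0]
ft_force: [0.4, -1.2, -3.5]
grip_width: 0.0189
gripper_force: 60.0
```

```bash
python3 - <<'E'
from h import *
s=st(); D={}
for n in("wrist","side","top"):
    im,d=arm.get_image(n); P=cloud(n,d); cv2.imwrite(f"pics/{n}3.png",im); np.save(n+"3.npy",d)
    h=np.array([s["eef_pos"][0]+.085,s["eef_pos"][1]])
    k=(np.hypot(*(P[...,:2]-h).transpose(2,0,1))<.035)&(P[...,2]>.2)&(P[...,2]<.26)&(d>0)
    if k.sum()>5:
        p=P[k]; print(n,"headtop",circ(p),np.percentile(p[:,2],[5,50,95])); A=np.c_[p[:,:2]-h,np.ones(len(p))]; print(np.linalg.lstsq(A,p[:,2],rcond=None)[0])
    k=(P[...,2]>.115)&(P[...,2]<.125)&(P[...,0]>.53)&(P[...,0]<.6)
    for a,b in((-.29,-.2),(-.4,-.32)):
        q=P[k&(P[...,1]>a)&(P[...,1]<b)]
        if len(q)>20: print(n,"cheek",len(q),np.percentile(q[:,1],[1,99]).round(4),q[:,0].min().round(3),cv2.minAreaRect(q[:,:2].astype(np.float32)))
    if n=="wrist":
        w=(im[...,2].astype(int)-im[...,0]>50)&(np.hypot(*(P[...,:2]-[.5,-.3045]).transpose(2,0,1))<.09)&(P[...,2]>.17)&(d>0)
        p=P[w]; print(len(p)); 
        if len(p)>30: l=cv2.fitLine(p.astype(np.float32),cv2.DIST_HUBER,0,.01,.01).ravel(); print("handle",l)
st()
E
```

```text
19.05 [ 0.479  -0.3045  0.1952] yaw_y 90.05 w 0.0189 F 60.0 [ 0.4 -1.2 -3.5] q [ 0.77  0.73 -0.48  1.79  0.48  0.74  1.6 ]
wrist cheek 229 [-0.271  -0.2648] 0.57 ((0.5846978425979614, -0.268174946308136), (0.030054545029997826, 0.006166674196720123), 1.934790849685669)
wrist cheek 375 [-0.3436 -0.3348] 0.569 ((0.5844293236732483, -0.33933427929878235), (0.03084249421954155, 0.009137140586972237), 0.06537442654371262)
16870
handle [ 0.99974096  0.02027206  0.01034144  0.4359557  -0.30591547  0.21002741]
side headtop [ 5.637e-01 -3.049e-01  2.290e-02  2.272e-01  2.300e+02] [0.20233162 0.22722446 0.23230462]
[0.13864208 0.44618335 0.2263877 ]
side cheek 128 [-0.2711 -0.2415] 0.53 ((0.56446772813797, -0.25557398796081543), (0.0682244822382927, 0.03313302621245384), 1.9329897165298462)
side cheek 236 [-0.3656 -0.3353] 0.53 ((0.5652408003807068, -0.3505915105342865), (0.03300849348306656, 0.06969267874956131), 88.78419494628906)
top headtop [ 5.592e-01 -3.022e-01  2.950e-02  2.293e-01  1.900e+02] [0.20665255 0.22929775 0.23382684]
[ 0.36639712 -0.04159019  0.2268707 ]
top cheek 192 [-0.271 -0.243] 0.532 ((0.5658668279647827, -0.25692805647850037), (0.06839355081319809, 0.02817451022565365), 1.4273381233215332)
19.2 [ 0.4789 -0.3045  0.1951] yaw_y 90.05 w 0.0192 F 60.0 [ 0.8  0.2 -2.5] q [ 0.77  0.73 -0.48  1.79  0.48  0.74  1.6 ]
```

View pics/wrist3.png

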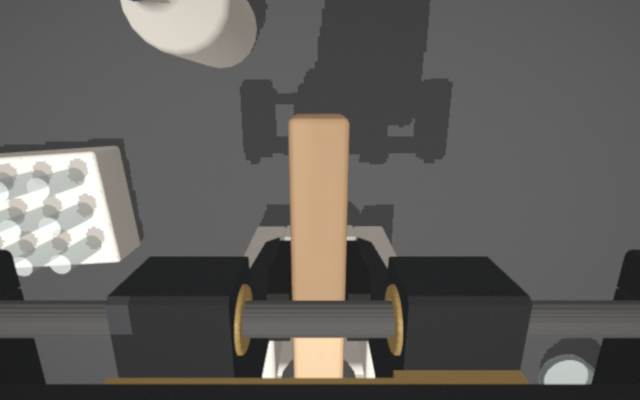

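The head is centred over the bay. The cheeks' inner faces are at y -0.271 and -0.335, the head at about y -0.3045, and the wash bottle and vial box are clear. Lowering into the bay above the pin.

Emit:
jog_arm:
  increments:
    - [[0,0,-0.25,0],[0,0,-0.35,0],[0,0,-0.3,0],[0,0,-0.18,0],[0,0,0,0],[0,0,0,0],[0,0,0,0],[0,0,0,0],[0,0,0,0],[0,0,0,0]]

```text
time: 20.45
eef_pos: [0.479, -0.3045, 0.1305]
ee_rot: [-0.001, 3.141, -0.0]
ft_force: [0.8, 0.9, -3.8]
grip_width: 0.0194
gripper_force: 60.0
```

```bash
python3 - <<'E'
from h import *
st()
im,d=arm.get_image("side"); cv2.imwrite("pics/s4.png",cv2.resize(im[200:300,300:420],None,fx=6,fy=6))
P=cloud("side",d);k=(np.hypot(*(P[...,:2]-[.564,-.304]).transpose(2,0,1))<.03)&(P[...,2]>.13)&(P[...,2]<.19);p=P[k];print(circ(p),np.percentile(p[:,2],[5,50,95]))
E
```

```text
20.45 [ 0.479  -0.3045  0.1305] yaw_y 90.05 w 0.0194 F 60.0 [ 0.8  0.9 -3.8] q [ 0.73  0.82 -0.42  1.84  0.55  0.6   1.54]
[ 5.637e-01 -3.034e-01  2.370e-02  1.641e-01  2.440e+02] [0.13343226 0.1641467  0.16781209]
```

View pics/s4.png

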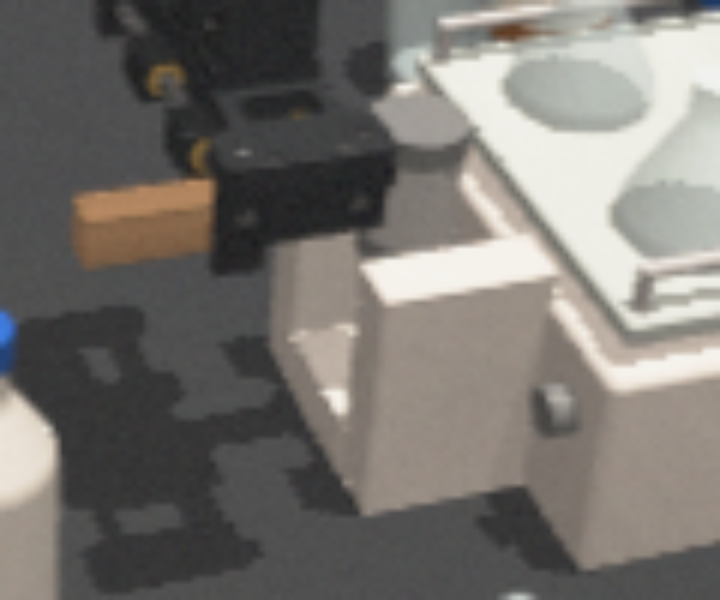

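The head sits upright between the cheeks at about 37 mm above the pin. Striking now.

Emit:
jog_arm:
  increments:
    - [[0,0,-0.55,0],[0,0,-0.45,0],[0,0,0,0],[0,0,0.3,0],[0,0,0.4,0],[0,0,0.3,0],[0,0,0,0],[0,0,0,0],[0,0,0,0],[0,0,0,0]]

```text
time: 21.75
eef_pos: [0.4786, -0.3043, 0.1298]
ee_rot: [0.002, -3.14, -0.001]
ft_force: [0.4, -0.3, -4.2]
grip_width: 0.0194
gripper_force: 60.0
```

```bash
python3 - <<'E'
from h import *
s=st()
im,d=arm.get_image("side"); cv2.imwrite("pics/s5.png",cv2.resize(im[200:300,300:420],None,fx=6,fy=6))
P=cloud("side",d);k=(np.hypot(*(P[...,:2]-[.564,-.304]).transpose(2,0,1))<.03)&(P[...,2]>.13)&(P[...,2]<.19);p=P[k];print(circ(p),np.percentile(p[:,2],[5,50,95]))
w=(im[...,2].astype(int)-im[...,0]>50)&(np.hypot(*(P[...,:2]-[.44,-.3045]).transpose(2,0,1))<.09)&(P[...,2]>.1)&(d>0);p=P[w];
l=cv2.fitLine(p.astype(np.float32),cv2.DIST_HUBER,0,.01,.01).ravel();print(len(p),l)
E
```

```text
21.75 [ 0.4786 -0.3043  0.1298] yaw_y 90.06 w 0.0194 F 60.0 [ 0.4 -0.3 -4.2] q [ 0.73  0.82 -0.42  1.84  0.55  0.6   1.54]
[ 5.630e-01 -3.033e-01  2.380e-02  1.668e-01  2.610e+02] [0.13336343 0.16681893 0.17118104]
260 [ 0.98396903  0.11706189  0.1345418   0.44910517 -0.30680746  0.14023332]
```

View pics/s5.png

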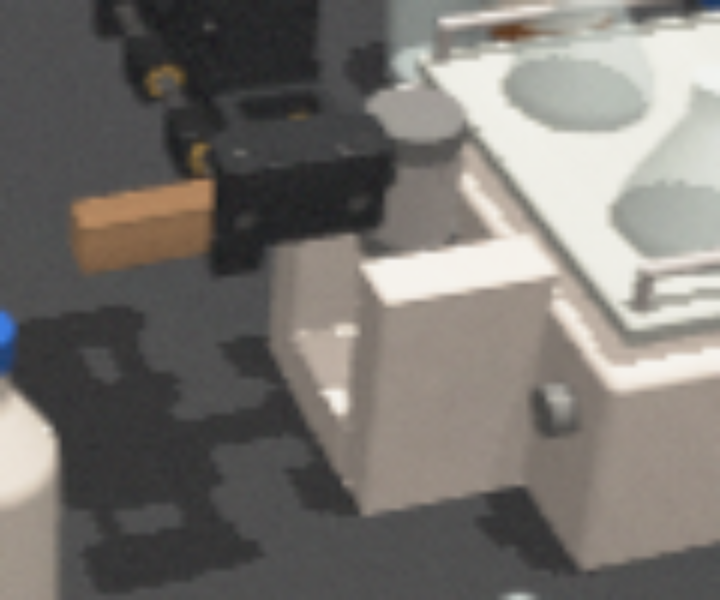

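Emit:
jog_arm:
  increments:
    - [[0,0,0.3,0],[0,0,0.5,0],[0,0,0.3,0],[0,0,0,0],[0,0.4,0,0],[0,0.6,0,0],[0,0.6,0,0],[0,0.6,0,0],[0,0.3,0,0],[0,0,0,0]]

```text
time: 23.05
eef_pos: [0.4789, -0.1536, 0.1959]
ee_rot: [0.005, -3.141, -0.0]
ft_force: [-0.5, -0.6, -4.0]
grip_width: 0.0196
gripper_force: 60.0
```

```bash
python3 - <<'E'
from h import *
s=st()
im,d=arm.get_image("top"); P=cloud("top",d)
k=(np.hypot(*(P[...,:2]-[.565,-.304]).transpose(2,0,1))<.012)&(d>0);p=P[k];print("pin z",len(p),np.percentile(p[:,2],[5,50,95]))
E
```

```text
23.05 [ 0.4789 -0.1536  0.1959] yaw_y 90.19 w 0.0196 F 60.0 [-0.5 -0.6 -4. ] q [ 0.5   0.65 -0.45  1.98  0.48  0.61  1.31]
pin z 41 [0.03219058 0.03955211 0.04331038]
```

The pin top reads 39.6 mm (it was 59.5), so it is fully home. Returning the mallet to the open bench.

Emit:
jog_arm:
  increments:
    - [[0.2,0.3,0,0],[0.225,0.6,0,0],[0,0.6,0,0],[0,0.4,0,0],[0,0.16,0,0],[0,0,-0.3,0],[0,0,-0.5,0],[0,0,-0.5,0],[0,0,-0.4,0],[0,0,-0.3,0]]

```text
time: 24.35
eef_pos: [0.5047, -0.0335, 0.0751]
ee_rot: [-0.003, -3.141, 0.003]
ft_force: [1.0, 0.5, -3.0]
grip_width: 0.0196
gripper_force: 60.0
```

Emit:
jog_arm:
  increments:
    - [[0,0,-0.2,0],[0,0,-0.15,0],[0,0,-0.15,0],[0,0,-0.1,0],[0,0,-0.07,0],[0,0,-0.03,0],[0,0,0,0],[0,0,0,0],[0,0,0,0],[0,0,0,0]]

```text
time: 25.6
eef_pos: [0.5046, -0.0309, 0.0344]
ee_rot: [-0.001, 3.141, 0.0]
ft_force: [0.1, -0.1, -3.6]
grip_width: 0.0187
gripper_force: 60.0
```

Emit:
jog_arm:
  increments:
    - [[0,0,0,0],[0,0,0,0],[0,0,0,0],[0,0,0,0],[0,0,0,0],[0,0,0,0],[0,0,0,0],[0,0,0,0],[0,0,0,0],[0,0,0,0]]
  fingers: 0

```text
time: 26.85
eef_pos: [0.5045, -0.0309, 0.0343]
ee_rot: [0.001, -3.142, -0.0]
ft_force: [1.1, 0.0, -0.5]
grip_width: 0.0884
gripper_force: 0.0
```

Emit:
jog_arm:
  increments:
    - [[0,0,0.3,0],[0,0,0.5,0],[0,0,0.6,0],[0,0,0.6,0],[0,0,0.4,0],[0,0,0,0],[0,0,0,0],[0,0,0,0],[0,0,0,0],[0,0,0,0]]

```text
time: 28.1
eef_pos: [0.5043, -0.0308, 0.1779]
ee_rot: [0.002, -3.141, -0.0]
ft_force: [0.1, -0.0, -0.1]
grip_width: 0.088
gripper_force: 0.0
```

```bash
python3 - <<'E'
from h import *
st()
im,d=arm.get_image("wrist"); P=cloud("wrist",d); 
k=(np.hypot(*(P[...,:2]-[.589,-.03]).transpose(2,0,1))<.045)&(P[...,2]>.055)&(P[...,2]<.085)&(d>0); print("head wrist",circ(P[k]) if k.sum() else 0)
w=(im[...,2].astype(int)-im[...,0]>50)&(P[...,2]>.03)&(P[...,2]<.08)&(np.hypot(*(P[...,:2]-[.5,-.03]).transpose(2,0,1))<.09)
l=cv2.fitLine(P[w].astype(np.float32),cv2.DIST_HUBER,0,.01,.01).ravel(); print("handle",l)
im,d=arm.get_image("side"); P=cloud("side",d); cv2.imwrite("pics/s6.png",cv2.resize(im[130:290,250:450],None,fx=4,fy=3.75))
im,d=arm.get_image("top"); P=cloud("top",d)
k=(np.hypot(*(P[...,:2]-[.565,-.304]).transpose(2,0,1))<.012)&(d>0);print("pin z",np.median(P[k][:,2]))
E
```

```text
28.1 [ 0.5043 -0.0308  0.1779] yaw_y 90.06 w 0.088 F 0.0 [ 0.1 -0.  -0.1] q [ 0.23  0.68 -0.41  1.99  0.49  0.57  1.05]
head wrist [ 5.850e-01 -3.110e-02  2.090e-02  6.960e-02  1.005e+03]
handle [ 0.99999833 -0.001348   -0.00124941  0.50130135 -0.03106627  0.04813835]
pin z 0.03966909654682471
```

View pics/s6.png

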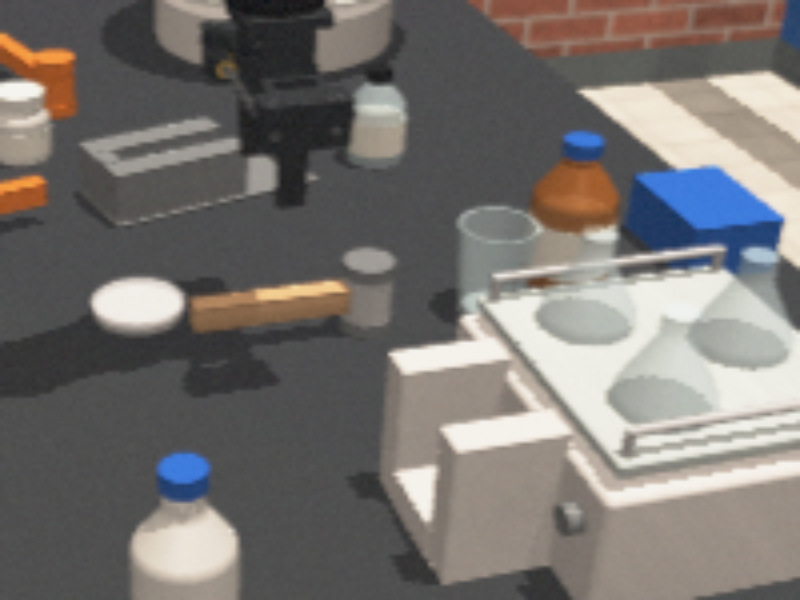

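The mallet stands upright and level on the open bench, let go. The pin is home, the bystanders are in place and the gripper is clear.

```bash
python3 -c "
from h import *
print(arm.finish_job())"
```

```text
the job is handed in; nothing more can be done
None
```

I handed the job in at about 28 s: one brisk blow drove the lock pin fully home (top at 39.7 mm), the mallet stands let go on the open bench, and I saw no bystander displaced; no verdict came back.

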